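Hold the tea strainer over the orange mug

ROBOT

A 6-joint arm with a two-finger parallel gripper is mounted at the origin on a cart in front of the work surface, level with it; the furniture and walls round the work are solid. World frame = base frame: x ahead of the robot, y to its left, z up, the work surface at z = 0. Lengths are in m, angles in rad, forces in N, time in s.
With the tool pointing down it reaches from about 0.4 to 0.925 m from the base axis. Payload 12.5 kg.
Tool frame: the origin (TCP) lies on the centre line of the jaws, within the pads' length; the fingertips stand 25 mm ahead of it and the grasp point (between the pads) lies 6 mm ahead of it; z points along the fingers, y is the line along which they close (so a half turn about z gives the same grasp; the last joint's range is limited). The gripper opens to 95 mm and grips with 3 to 60 N. Pads are 20 mm wide; open, the fingers measure 119 mm over their backs; the gripper's body (75 mm by 180 mm) begins 59 mm behind the grasp point.
Start: joints at [1.147, 0.491, 1.559, -0, 1.092, -0.106], TCP at [0.195, 0.594, 0.24] pointing down, gripper open.
Joint ranges: [-3.1, 3.1], [-0.84, 2.19], [0.05, 2.79], [-1.13, 4.28], [0.06, 2.93], [-2.69, 2.69]. Speed limits (rad/s): [2.22, 2.22, 2.79, 3.14, 3.14, 3.14].

INTERFACE

Orientations are given as a rotation vector (axis times angle).
In Python, from plant import bot gives the robot as it stands. Calls block until the motion is done:
- bot.move_pose(position, orientation): joint-space move of the TCP to a pose.
- bot.movel(position, max_speed=0.15, frame=None): straight line of the TCP; frame=None keeps the orientation; max_speed is the mean speed in m/s.
- bot.move_j(angles): joint-space move.
- bot.release() and bot.grasp(f_grip=None): open the fingers fully, or close them until they stop; f_grip is the grip in N (None keeps the last).
- bot.wait(seconds).
- bot.solve_ik(position, orientation): joint angles nearest the present ones, or None.
- bot.capture(name): name is "scene" or "top" or "wrist"; returns a dict with "pixels" (384x512x3 uint8, red, green, blue), "range_z" (384x512 float32, m along the optical axis (not along the pixel's ray), 0 where there is no reading), "fx", "fy", "cx", "cy" (pixels), "dist" ([k1, k2, p1, p2, k3] as OpenCV has them; the pictures are not rectified), "eye" and "rotation" of the camera in the world; the wrist camera has in their place "mount" (4x4, takes a point from camera to tool coordinates, whose origin is the TCP and whose axes are the flange's). Camera axes: x right, y down, z forward; pixel columns grow to the right and rows downward; lengths in m; the calibration is good to about 2 mm. A picture is of the moment at which its call begins: read the wrist's pose just before it.
A pose or a line that the arm cannot do raises bot.MotionError and nothing moves.
- bot.hand_in(): hands the job in; it is judged then, once.
Readings, each from a call of its own:
- bot.get_clock(): time.
- bot.get_joint_pos(): joint angles.
- bot.get_joint_vel(): joint speeds.
- bot.get_tau(): joint torques, N m.
- bot.get_ee_pos(): TCP position.
- bot.get_tool_rot(): TCP orientation.
- bot.get_ft_force(): force on the tool from outside, world axes, zero at the start.
- bot.get_torque(): the same for the moment, N m.
- bot.get_grip_width(): finger opening in m.
- bot.get_grasp_force(): force on a finger pad.
Only numpy, scipy, OpenCV 4.12 (cv2) and the standard library are available. Lean on these libraries where they do the work, as an engineer would, in place of code of your own. Each camera call takes 0.05 s, during which the arm holds its last target. There are 200 camera calls.

TASK

Lift the tea strainer by its handle off its rest, carry it over the row of jars (over the top, not round the ends), and hold it over the orange mug ready for tea to be poured through it: level, centred over the mouth, its bottom about 15 mm above the rim and not touching, its handle pointing the same way as the mug's handle. Do not shift or tip the jars or either mug. Finish while still holding the strainer there, still, in the gripper.

Things in the scene. Friction and masses are not known exactly. Their poses are not given: they have to be found in the camera images.
- strainer: Tea strainer, 80 g, loose: round steel bowl, 67 mm wide over the rim, 31 mm high, narrowing to 26 mm at the underside, and a straight wooden handle, 12 mm wide and 12 mm high. Origin: centre of the bowl's underside. z up; the handle points along the strainer's -x from 45 to 150 mm from the origin, its axis 28 mm above the origin. It starts level, the bowl standing in the cup of strainer_rest and the handle in its fork; it lifts straight up.
- strainer_grip (a point): Point on the handle's axis, 65 mm from the bowl's axis and 28 mm above the bowl's underside, near the balance point: good place to pinch across the 12 mm width. Axes as the strainer's.
- strainer_handle_end (a point): Far end of the handle, on its axis, 150 mm from the bowl's axis.
- strainer_rest: Fixed rest: dark wooden base 170 x 70 x 8 mm, a white cup on a foot (84 mm wide, inner floor 45 mm and rim 59 mm above the worktop) and a wooden post 10 mm thick, 115 mm along its -x from the cup, whose fork (two 3 mm cheeks, 18 mm apart, tops 75 mm up) holds the handle. Origin: on the worktop under the cup's centre; -x points along the resting handle. Beside the handle between cup and post the space is free down to the 8 mm base.
- orange_mug: Orange mug, loose, open at the top: 78 mm wide body, 101 mm high, wall about 4 mm. Origin: on its underside, 15 mm from the body's axis towards the handle. z up; the handle points along the mug's own -y and reaches 54 mm from the origin, up to 95 mm high.
- orange_mug_mouth (a point): Centre of the orange mug's mouth, at rim height (101 mm). Axes as the mug's: its handle points along -y.
- dark_mug: Dark grey mug, loose, 88 mm wide, 106 mm high; origin on its underside, 20 mm from the body's axis towards the handle, which points along its own -y to 63 mm. Leave it alone. Either mug may stand in either of the two places.
- jar_tray: Fixed light wooden tray 300 x 90 x 30 mm (floor 5 mm, walls 5 mm) between the rest and the mugs, its length along its x, roughly along the robot's line of sight, y across the row. Origin: centre of its underside. Three jars stand in it in a row, in any order; the row's top is 110 mm above the worktop.
- jar_a: Jar with grey lid in the tray, 60 mm wide, 105 mm high, loose; origin: centre of its underside.
- jar_b: Wide jar with wooden lid in the tray, 73 mm wide, 105 mm high, loose; origin: centre of its underside.
- jar_c: Lower jar with wooden lid in the tray, 68 mm wide, 100 mm high, loose; origin: centre of its underside.
There are look-alikes about, which are no part of the job. Leave any turquoise look-alike of the jar_b alone.

How it is judged:
By the outcome, as a careful person would: the job done as asked, in the order asked, and still so for the second after the job is handed in, while the arm keeps its last pose, push and grip.
It also fails if it takes over 38 s, if anything falls off the work surface, if the arm or the gripper's body presses on something with over 40 N, if the wrist force passes 120 N, or if a joint passes its speed limit or range.

## Working session

There is one attempt and no reset: what is moved stays moved. The work goes in short steps, each a Python script; the robot and the scene stay as the last script left them, time stands still between calls to the robot, and variables do not carry over. Pictures are saved under pics/ and viewed, at most 10 in all, crops included, and the job is handed in when it is done.

```bash
mkdir -p pics; ls
cat > h.py <<'E'
import numpy as np, cv2
from plant import bot
def cap(n):
    p=np.array(bot.get_ee_pos());r=np.array(bot.get_tool_rot())
    d=bot.capture(n)
    if n=="wrist":
        T=np.eye(4);T[:3,:3]=cv2.Rodrigues(r)[0] if r.size==3 else r;T[:3,3]=p
        M=T@np.array(d["mount"]);d["rotation"]=M[:3,:3];d["eye"]=M[:3,3]
    d["K"]=np.array([[d["fx"],0,d["cx"]],[0,d["fy"],d["cy"]],[0,0,1.]])
    return d
def cloud(d):
    v,u=np.mgrid[0:384,0:512]
    q=cv2.undistortPoints(np.stack([u,v],-1).reshape(-1,1,2).astype(np.float64),d["K"],np.array(d["dist"],float)).reshape(384,512,2)
    z=d["range_z"][...,None].astype(float)
    P=np.concatenate([q*z,z],-1)@np.array(d["rotation"]).T+np.array(d["eye"])
    P[d["range_z"]<=0]=np.nan
    return P
def save(d,n): cv2.imwrite("pics/"+n,d["pixels"][...,::-1])
E
python3 - <<'E'
from h import *
import pickle
a=cap("scene");b=cap("top")
pickle.dump((a,b),open("v.pkl","wb"))
im=np.vstack([a["pixels"],b["pixels"]])
cv2.imwrite("pics/a.png",cv2.resize(np.hstack([a["pixels"],b["pixels"]]),(800,300),interpolation=cv2.INTER_AREA)[...,::-1])
save(b,"top.png");save(a,"scene.png")
print(a["eye"],b["eye"],bot.get_tool_rot(),bot.get_clock(),a["dist"])
E
```

```text
pics
[-0.29054379 -0.7300365   0.88447275] [ 0.43266398 -0.00421137  1.08402698] [-4.97040997e-01 -3.10178458e+00  1.41229145e-03] 0.1 [-0.07951913  0.          0.          0.          0.        ]
```

View pics/top.png

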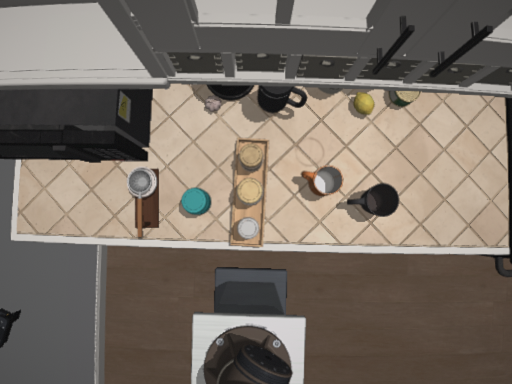

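View pics/scene.png

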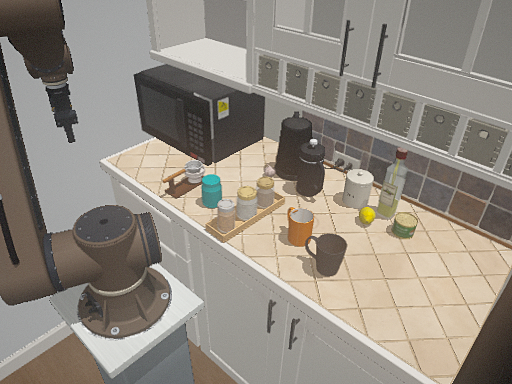

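The top view shows the strainer bowl at (143,183) with its handle running to (139,237), and the microwave close by. The jars are at (251,155), (249,190) and (248,229). The orange mug is at (325,181) with its handle at about (308,175), the dark mug is at (380,200), and the turquoise look-alike is at (196,201). The scene view shows the same strainer at (193,170) and orange mug at (300,227).

Run:
```python
from h import *
import pickle
a,b=pickle.load(open("v.pkl","rb"))
pa,pb=cloud(a),cloud(b)
for n,(u,v) in dict(table=(170,230),bowl=(143,183),h1=(140,205),h2=(139,220),h3=(139,234),base=(152,215),turq=(196,201),ja=(248,229),jb=(249,190),jc=(251,155),rimL=(313,181),rimR=(338,181),omugh=(308,175),dark=(380,200),mw=(120,105),mwr=(148,150)).items():
    print(n,pb[v,u].round(3),b["pixels"][v,u])
def sel(P,x,y,z,c=None):
    m=(P[...,0]>x[0])&(P[...,0]<x[1])&(P[...,1]>y[0])&(P[...,1]<y[1])&(P[...,2]>z[0])&(P[...,2]<z[1]);return m
def fitc(Q):
    A=np.c_[2*Q[:,:2],np.ones(len(Q))];s=np.linalg.lstsq(A,(Q[:,:2]**2).sum(1),rcond=None)[0]
    return s[:2],np.sqrt(s[2]+s[:2]@s[:2])
for nm,P,I in(("top",pb,b["pixels"]),("scene",pa,a["pixels"])):
    hsv=cv2.cvtColor(I,cv2.COLOR_RGB2HSV)
    org=(hsv[...,0]<14)&(hsv[...,1]>150)&(hsv[...,2]>90)
    c=pb[181,325]
    m=sel(P,(c[0]-.1,c[0]+.1),(c[1]-.1,c[1]+.1),(.093,.12))
    Q=P[m];print(nm,"mug rim",len(Q),fitc(Q),np.nanmedian(Q[:,2]),Q.min(0),Q.max(0))
    m=org&sel(P,(c[0]-.1,c[0]+.1),(c[1]-.12,c[1]+.12),(.02,.12))
    Q=P[m];print(" orange",Q.min(0).round(3),Q.max(0).round(3))
    c=pb[183,143]
    m=sel(P,(c[0]-.3,c[0]+.08),(c[1]-.08,c[1]+.08),(.066,.1)); Q=P[m]
    print(" strainer",len(Q),Q.min(0).round(3),Q.max(0).round(3))
    for x in np.arange(Q[:,0].min(),Q[:,0].max(),.015):
        q=Q[abs(Q[:,0]-x)<.0075]
        if len(q):print("  ",x.round(3),len(q),q[:,1].min().round(3),q[:,1].max().round(3),np.median(q[:,2]).round(3))
cr=np.hstack([cv2.resize(b["pixels"][140:250,100:220],(396,363)),cv2.resize(b["pixels"][140:250,270:390],(396,363))])
cv2.imwrite("pics/crop.png",cr[...,::-1])
```

```text
Traceback (most recent call last):
  File "h.py", line 15, in cloud
    P=np.concatenate([q*z,z],-1)@np.array(d["rotation"]).T+np.array(d["eye"])
      ~~~~~~~~~~~~~~~~~~~~~~~~~~~~~~~~~~~~~~~~~~~~~~~~~~~~^~~~~~~~~~~~~~~~~~~
ValueError: operands could not be broadcast together with shapes (384,512) (3,)
```

```bash
sed -i 's/^def cloud(d):/def cloud(d):\n    if np.size(d["rotation"])==3: d["rotation"]=cv2.Rodrigues(np.array(d["rotation"],float))[0]/' h.py
cat > m.py <<'E'
from h import *
import pickle
def sel(P,x,y,z):
    return (P[...,0]>x[0])&(P[...,0]<x[1])&(P[...,1]>y[0])&(P[...,1]<y[1])&(P[...,2]>z[0])&(P[...,2]<z[1])
def fitc(Q):
    A=np.c_[2*Q[:,:2],np.ones(len(Q))];s=np.linalg.lstsq(A,(Q[:,:2]**2).sum(1),rcond=None)[0]
    return s[:2].round(4),np.sqrt(s[2]+s[:2]@s[:2]).round(4)
E
python3 - <<'E'
from m import *
a,b=pickle.load(open("v.pkl","rb"))
pa,pb=cloud(a),cloud(b)
for n,(u,v) in dict(table=(170,230),bowl=(143,183),h1=(140,205),h2=(139,220),h3=(139,234),base=(152,215),turq=(196,201),ja=(248,229),jb=(249,190),jc=(251,155),rimL=(313,181),rimR=(338,181),omugh=(308,175),dark=(380,200),mw=(120,105),mwr=(148,150)).items():
    print(n,pb[v,u].round(3),b["pixels"][v,u])
for nm,P,I in(("top",pb,b["pixels"]),("scene",pa,a["pixels"])):
    hsv=cv2.cvtColor(I,cv2.COLOR_RGB2HSV)
    org=(hsv[...,0]<14)&(hsv[...,1]>150)&(hsv[...,2]>90)
    c=pb[181,313]-[0,.03,0]
    m=sel(P,(c[0]-.1,c[0]+.1),(c[1]-.1,c[1]+.1),(.093,.12))
    Q=P[m];print(nm,"mug rim",len(Q),fitc(Q),np.median(Q[:,2]),Q.min(0),Q.max(0))
    m=org&sel(P,(c[0]-.1,c[0]+.1),(c[1]-.12,c[1]+.12),(.02,.12))
    Q=P[m];print(" orange",Q.min(0).round(3),Q.max(0).round(3))
    c=pb[183,143]
    m=sel(P,(c[0]-.3,c[0]+.08),(c[1]-.08,c[1]+.08),(.066,.1)); Q=P[m]
    print(" strainer",len(Q),Q.min(0).round(3),Q.max(0).round(3))
    for x in np.arange(Q[:,0].min(),Q[:,0].max(),.015):
        q=Q[abs(Q[:,0]-x)<.0075]
        if len(q):print("  ",x.round(3),len(q),q[:,1].min().round(3),q[:,1].max().round(3),np.median(q[:,2]).round(3))
cr=np.hstack([cv2.resize(b["pixels"][140:250,100:220],(396,363)),cv2.resize(b["pixels"][140:250,270:390],(396,363))])
cv2.imwrite("pics/crop.png",cr[...,::-1])
E
```

```text
table [0.385 0.232 0.   ] [198 178 157]
bowl [0.514 0.302 0.05 ] [159 159 158]
h1 [0.452 0.298 0.08 ] [141 100  70]
h2 [0.412 0.299 0.08 ] [140  99  69]
h3 [0.375 0.298 0.079] [141  98  68]
base [0.426 0.283 0.011] [79 54 41]
turq [0.467 0.145 0.103] [ 66 150 150]
ja [0.399 0.009 0.108] [197 194 192]
jb [0.498 0.009 0.108] [213 187 139]
jc [0.589 0.006 0.107] [183 158 121]
rimL [ 0.527 -0.156  0.101] [126  87  65]
rimR [ 0.532 -0.23   0.06 ] [79 77 76]
omugh [ 0.543 -0.143  0.094] [161 102  64]
dark [ 0.486 -0.361  0.013] [38 36 35]
mw [0.662 0.29  0.293] [83 82 69]
mwr [0.614 0.306 0.002] [200 182 162]
top mug rim 207 (array([ 0.5128, -0.2113]), np.float64(0.055)) 0.09846963595519909 [ 0.47300169 -0.28572415  0.09301502] [ 0.57022246 -0.13792393  0.10745392]
 orange [ 0.533 -0.158  0.02 ] [ 0.551 -0.131  0.102]
 strainer 452 [0.37  0.272 0.066] [0.593 0.381 0.099]
   0.37 15 0.291 0.301 0.078
   0.385 30 0.292 0.301 0.079
   0.4 43 0.286 0.309 0.078
   0.415 25 0.292 0.303 0.08
   0.43 27 0.293 0.303 0.078
   0.445 22 0.295 0.304 0.08
   0.46 21 0.297 0.305 0.078
   0.475 16 0.297 0
[... 231 characters left out ...]
44 (array([ 0.5181, -0.2168]), np.float64(0.0504)) 0.09743612368494442 [ 0.46899735 -0.28538368  0.09301281] [ 0.56695271 -0.14246604  0.1036077 ]
 orange [ 0.489 -0.233  0.02 ] [ 0.552 -0.131  0.099]
 strainer 325 [0.364 0.27  0.066] [0.593 0.379 0.1  ]
   0.364 8 0.287 0.299 0.077
   0.379 16 0.287 0.302 0.077
   0.394 19 0.284 0.309 0.077
   0.409 14 0.288 0.302 0.075
   0.424 14 0.287 0.306 0.078
   0.439 13 0.291 0.304 0.077
   0.454 15 0.292 0.306 0.078
   0.469 9 0.295 0.304 0.077
   0.484 17 0.284 0.316 0.075
   0.499 13 0.274 0.332 0.073
   0.514 14 0.27 0.337 0.074
   0.529 21 0.275 0.335 0.073
   0.544 17 0.294 0.327 0.074
   0.574 118 0.289 0.379 0.082
   0.589 17 0.29 0.297 0.08
```

View pics/crop.png

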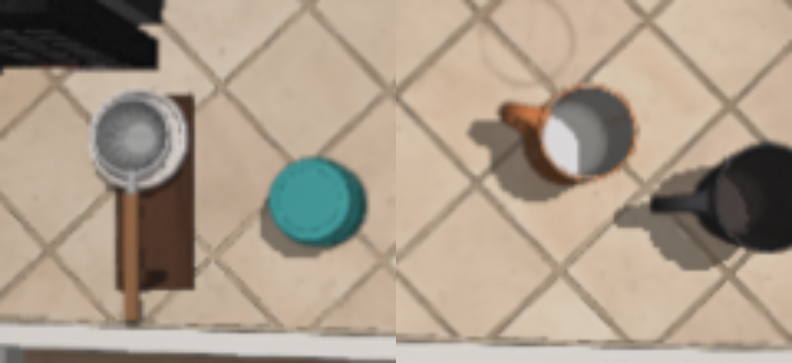

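The crop shows the strainer, whose steel bowl with wooden handle is unique. It also shows one orange mug (handle up and left at about (308,174) in the top image) next to the black mug. The turquoise jar is the look-alike and stays put. Next I refine the mug and strainer fits and check IK.

```bash
cat >> m.py <<'E'
from scipy.optimize import least_squares
def circ(Q,r,c0,s=.002):
    f=least_squares(lambda c:np.hypot(*(Q[:,:2]-c).T)-r,c0,loss="cauchy",f_scale=s);return f.x.round(4),np.abs(f.fun).mean().round(4)
def rv(ang_y): # tool down, tool y at world angle
    p=(ang_y+np.pi/2)/2; a=np.array([np.cos(p),np.sin(p),0]); 
    if a[1]>0:a=-a
    return a*np.pi
def grip_pose(c,th,zb): # bowl axis xy, strainer +x yaw, bottom z -> TCP
    return np.r_[np.array(c)-.065*np.array([np.cos(th),np.sin(th)]),zb+.028+.006]
E
python3 - <<'E'
from m import *
a,b=pickle.load(open("v.pkl","rb"))
for nm,d in(("top",b),("scene",a)):
    P=cloud(d);hsv=cv2.cvtColor(d["pixels"],cv2.COLOR_RGB2HSV)
    Q=P[sel(P,(.47,.60),(-.26,-.145),(.094,.108))]
    c,e=circ(Q,.037,[.525,-.193]);print(nm,"rim",len(Q),c,e,np.median(Q[:,2]).round(4))
    # handle: points 42..75mm from axis, above 20mm, within 100mm of mug, not dark mug
    m=sel(P,(.44,.62),(-.25,-.10),(.03,.1));r=np.hypot(*np.moveaxis(P[...,:2]-c,-1,0));H=P[m&(r>.043)&(r<.08)]
    an=np.arctan2(H[:,1]-c[1],H[:,0]-c[0]);print(" handle",len(H),np.degrees(np.median(an)).round(1),np.degrees(an).min().round(),np.degrees(an).max().round(),"reach",np.hypot(*(H[:,:2]-c).T).max().round(3))
    Q=P[sel(P,(.49,.56),(.26,.345),(.070,.080))];print(" bowl",len(Q),circ(Q,.0325,[.521,.304]))
    Q=P[sel(P,(.36,.475),(.285,.31),(.0745,.085))];k=np.polyfit(Q[:,0],Q[:,1],1);print(" handle yaw",k,np.polyval(k,[.456,.37]))
for c,th,z in(((.521,.304),.05,.045),((.525,-.193),np.radians(-67),.116)):
    p=grip_pose(c,th,z);print(p,bot.solve_ik(p,rv(th+np.pi/2)))
E
```

```text
top rim 152 [ 0.5328 -0.1935] 0.0017 0.0996
 handle 62 74.7 66.0 83.0 reach 0.069
 bowl 128 (array([0.5153, 0.303 ]), np.float64(0.0027))
 handle yaw [0.05280736 0.27624118] [0.30032133 0.2957799 ]
scene rim 111 [ 0.5283 -0.1947] 0.0014 0.0985
 handle 38 76.1 67.0 79.0 reach 0.069
 bowl 49 (array([0.5117, 0.3027]), np.float64(0.0032))
 handle yaw [0.0562164 0.2727103] [0.29834497 0.29351036]
[0.45608123 0.30075135 0.079     ] [ 4.62051790e-01  5.99693744e-01  1.90114970e+00 -4.44089210e-16
  6.40749213e-01 -1.15874454e+00]
[ 0.49960248 -0.13316718  0.15      ] [-3.88292539e-01  4.57535820e-01  1.91882596e+00 -4.44089210e-16
  7.65230873e-01 -7.89718267e-01]
```

Run:
```python
from m import *
th=.053;p=grip_pose((.516,.303),th,.045);p[:2]=.451,.2995
f=np.radians(75.3)-np.pi
for z in(.26,.116):
    q=grip_pose((.5305,-.194),f,z);print(q,bot.solve_ik(q,rv(f+np.pi/2)))
bot.move_pose(p+[0,0,.11],rv(th+np.pi/2));print(bot.get_clock(),bot.get_ee_pos())
d=cap("wrist");save(d,"w1.png");pickle.dump(d,open("w.pkl","wb"));P=cloud(d)
Q=P[sel(P,(.34,.475),(.28,.32),(.072,.090))];k=np.polyfit(Q[:,0],Q[:,1],1);print(len(Q),k,np.polyval(k,.451),Q.min(0),Q.max(0),np.median(Q,0))
Q=P[sel(P,(.47,.56),(.26,.345),(.070,.083))];print(len(Q),circ(Q,.0325,[.516,.303]))
```

```text
[ 0.54699427 -0.1311276   0.294     ] [-0.35271081  0.34965084  1.64166121  0.          1.1502806  -0.09614741]
[ 0.54699427 -0.1311276   0.15      ] [-0.35271081  0.51133339  1.809053    0.          0.82120627 -0.09614741]
1.5583 [0.45080626 0.30011213 0.1891188 ]
1429 [0.04159956 0.281685  ] 0.3004463998255599 [0.3668173  0.28632079 0.07207119] [0.47495246 0.31030743 0.08059837] [0.41316852 0.29903883 0.07817269]
582 (array([0.5167, 0.3035]), np.float64(0.0025))
```

View pics/w1.png

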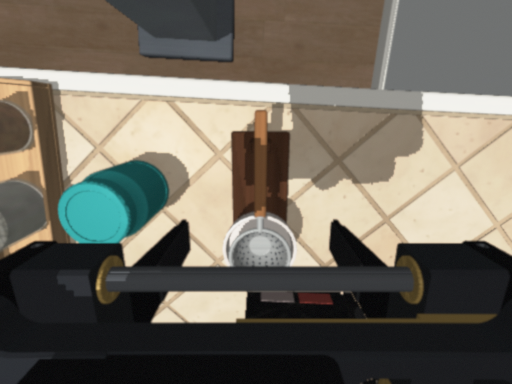

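The wrist view shows the handle running from (261,112) to (261,215), midway between the fingers at (175,240) and (345,240). The bowl is at (260,245) and the turquoise jar is clear on the left. The fits agree to about 1 mm, so I grasp and lift.

Run:
```python
from m import *
th=.047;p=np.array([.4515,.3003,.079])
bot.movel(p,max_speed=.12,frame=rv(th+np.pi/2)) 
print(bot.get_clock(),bot.get_ee_pos(),bot.get_ft_force())
bot.grasp(f_grip=30);print(bot.get_clock(),bot.get_grip_width(),bot.get_grasp_force(),bot.get_ft_force())
bot.movel(p+[0,0,.15],max_speed=.12)
print(bot.get_clock(),bot.get_grip_width(),bot.get_grasp_force(),bot.get_ft_force(),bot.get_torque())
for n in("top","scene","wrist"):
    d=cap(n);P=cloud(d);pickle.dump(d,open("l_%s.pkl"%n,"wb"))
    Q=P[sel(P,(.47,.56),(.25,.355),(.205,.235))];print(n,len(Q),circ(Q,.0325,[.516,.303]),np.median(Q[:,2]) if len(Q) else 0)
    Q=P[sel(P,(.34,.44),(.27,.33),(.20,.245))];
    if len(Q)>9:print(Q.min(0),Q.max(0),np.polyfit(Q[:,0],Q[:,1],1),np.polyfit(Q[:,0],Q[:,2],1),np.median(Q,0))
save(cap("wrist"),"w2.png")
```

```text
2.675 [0.4517243  0.30050584 0.07957444] [ 0.09695559  0.80659669 -0.0506419 ]
3.9417 0.011782024734564507 29.99986320734024 [ 0.16415818 -0.41675924 -0.58518126]
5.3417 0.01208172328326205 29.999878406524658 [-0.36770518 -0.36491017 -1.08965561] [0.0034425  0.0770907  0.01221392]
top 293 (array([0.5124, 0.301 ]), np.float64(0.0043)) 0.2198893307695572
[0.36867894 0.29184337 0.21845994] [0.41641145 0.30133344 0.23154946] [0.10997744 0.25156555] [0.02557699 0.21608588] [0.39811259 0.29435112 0.22683292]
scene 123 (array([0.5138, 0.3073]), np.float64(0.0045)) 0.21561974435984366
[0.36616804 0.28394805 0.20740449] [0.43993446 0.31205808 0.24310982] [0.0291338  0.28365848] [0.02543446 0.21555199] [0.40402174 0.29481491 0.2267214 ]
wrist 225 (array([0.5163, 0.3022]), np.float64(0.0017)) 0.22449874437754036
[0.36642244 0.28484361 0.20348694] [0.43999995 0.31387201 0.24491393] [0.05351273 0.27606776] [0.00394099 0.22599154] [0.40617858 0.29749294 0.22767251]
```

View pics/w2.png

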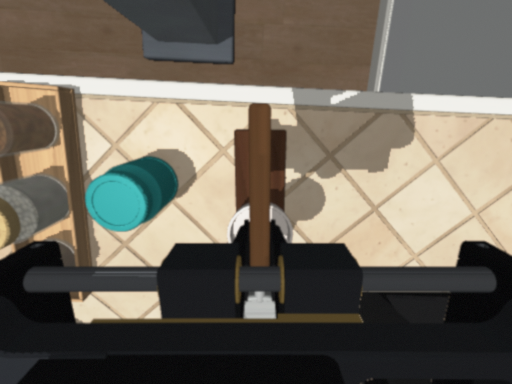

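The wrist view shows the handle held square between the pads (x≈260), level, with the rest empty below it. I'll carry it high over the jars to beside the mug and look closely at the mug from there.

Run:
```python
from m import *
f=np.radians(75.3)-np.pi
bot.movel([.455,.16,.255],max_speed=.15)
bot.movel([.464,-.285,.255],max_speed=.15,frame=rv(f+np.pi/2))
bot.wait(.3)
print(bot.get_clock(),bot.get_ee_pos(),bot.get_tool_rot(),rv(f+np.pi/2),bot.get_grip_width())
d=cap("wrist");save(d,"w3.png");pickle.dump(d,open("w3.pkl","wb"));P=cloud(d)
Q=P[sel(P,(.47,.60),(-.26,-.145),(.094,.108))];c,e=circ(Q,.037,[.53,-.194],.001);print("rim",len(Q),c,e,np.median(Q[:,2]))
m=sel(P,(.44,.62),(-.25,-.10),(.03,.1));r=np.hypot(*np.moveaxis(P[...,:2]-c,-1,0));H=P[m&(r>.045)&(r<.08)]
if len(H):
    an=np.degrees(np.arctan2(H[:,1]-c[1],H[:,0]-c[0]));print(len(H),np.median(an),an.min(),an.max())
Q=P[P[...,2]>.2];Q=Q[np.abs(Q[:,2]-.25)<.01];print(len(Q))
```

```text
10.0583 [ 0.46400785 -0.28489744  0.2550154 ] [-2.48719950e+00 -1.91918002e+00  1.81317460e-06] [-2.48737763 -1.91899894 -0.        ] 0.011701740231502458
rim 961 [ 0.5301 -0.1964] 0.0017 0.0994610917107826
334 75.30109917843367 64.34042956767655 81.06888159210445
4001
```

View pics/w3.png

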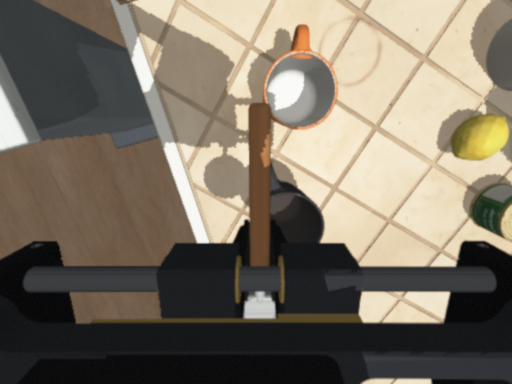

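The wrist view shows the orange mug's full rim centred at (300,90), with its handle at (303,40) almost parallel to the strainer's handle. The dark mug is at (295,220) and untouched. Now I move over the mouth, descend and verify.

Run:
```python
from m import *
f=np.radians(75.3)-np.pi
p=grip_pose((.5302,-.1958),f,.1165)
bot.movel([p[0],p[1],.255],max_speed=.12,frame=rv(f+np.pi/2))
bot.movel(p,max_speed=.08);bot.wait(.5)
print(p,bot.get_clock(),bot.get_ee_pos(),bot.get_grip_width(),bot.get_ft_force(),bot.get_torque())
D={}
for n in("top","scene","wrist"):
    d=cap(n);P=cloud(d);D[n]=d
    Q=P[sel(P,(.48,.58),(-.25,-.15),(.13,.157))];print(n,"bowl",len(Q),circ(Q,.0325,[.53,-.196]) if len(Q)>9 else 0, np.median(Q[:,2]))
    Q=P[sel(P,(.48,.58),(-.25,-.145),(.094,.105))];print(" rim",len(Q),circ(Q,.038,[.53,-.196],.001) if len(Q)>9 else 0)
    Q=P[sel(P,(.54,.60),(-.11,-.03),(.13,.17))]
    if len(Q)>9:print(" handle",len(Q),np.degrees(np.arctan(np.polyfit(Q[:,1],Q[:,0],1)[0])),np.polyfit(Q[:,1],Q[:,2],1))
s=D["scene"]["pixels"][170:290,230:370];t=D["top"]["pixels"][130:250,265:405]
cv2.imwrite("pics/f.png",np.hstack([cv2.resize(x,(400,343),interpolation=cv2.INTER_CUBIC) for x in(s,t)])[...,::-1])
```

```text
[ 0.54669427 -0.1329276   0.1505    ] 13.6583 [ 0.54670595 -0.13292479  0.15054202] 0.011865868386692686 [-0.51020243  0.1914708  -1.28736666] [-0.11594636  0.04412945  0.00886104]
top bowl 0 0 nan
 rim 0 0
 handle 60 13.040016381363996 [-0.02704073  0.14817883]
scene bowl 208 (array([ 0.5261, -0.1961]), np.float64(0.0038)) 0.14163772283356313
 rim 83 (array([ 0.5292, -0.1945]), np.float64(0.0016))
 handle 22 22.456590785454253 [-0.03731516  0.14350401]
wrist bowl 227 (array([ 0.5299, -0.197 ]), np.float64(0.0018)) 0.14648029381231795
 rim 0 0
 handle 2418 14.341239298221458 [-0.00098079  0.14945398]
  return _methods._mean(a, axis=axis, dtype=dtype,
  ret = ret.dtype.type(ret / rcount)
```

View pics/f.png

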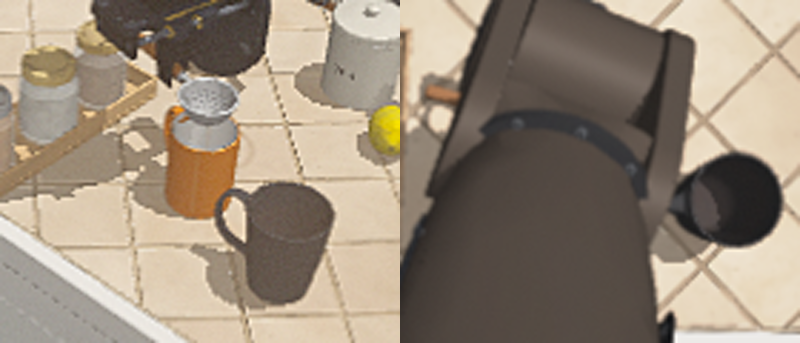

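The scene crop shows the strainer level and centred above the orange mug at crop (207,95). There is a clear gap to the rim, and the mugs and jars stand in place. The top view of the mug is hidden by the arm. The wrist fit puts the bowl at (0.530, -0.197), against a mouth at (0.530, -0.196).

```bash
python3 -c "
from h import *
print(bot.get_clock(),np.abs(bot.get_joint_vel()).max(),bot.hand_in())"
```

```text
the job is handed in; nothing more can be done
13.8083 0.0017075350463695222 None
```

I handed the job in at 13.8 s. The strainer is held still and level, its bowl within about 2 mm of centre over the orange mug, bottom about 15 mm above the rim, and handles aligned to within about 1°.

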